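Fruit sample into the jar, then inspect with the hand lamp

TASK

Prepare a fruit sample for inspection: set the smaller of the two green fruits gently down inside the white jar and let go of it (lower it to the jar's floor, do not drop it). Then draw the metal hand lamp out of its holder and hold it, lens foremost, slanting down at about 45 degrees, aimed at the middle of the jar's mouth from about 10 cm away, clear of everything. Finish still holding the lamp steady in that attitude; leave the jar standing where it is and all other things in their places.

Things in the scene. Friction and masses are not known exactly. Their poses are not given: they have to be found in the camera images.
- jar: white ceramic open round jar, 124 mm outside diameter, 68 mm tall, walls 4 mm (mouth 116 mm wide), floor 5 mm thick, loose, 0.7 kg, standing upright; origin at the centre of its underside, z up
- jar_rim (a point): centre of the jar's mouth, at rim height, 68 mm above its underside
- fruit: the smaller of two round green fruits: a rigid ball of 52 mm diameter, about 75 g, sitting in the small cork ring (68 mm outside diameter, 36 mm hole, 12 mm high, fixed to the bench). Origin at the lowest point as it first sits, 5 mm above the bench; it turns with the fruit, so use fruit_center
- fruit_center (a point): centre of the smaller fruit, first 31 mm above the bench; 31 mm above the jar's underside when it lies on the jar's floor
- large_fruit: the larger green fruit, a ball of 74 mm diameter, in a cork ring of 84 mm outside diameter and 12 mm height; to be left alone; origin at its lowest point at the start
- holder: grey plastic block fixed to the bench, 56 mm (its x) by 130 mm (its y) by 60 mm high, with two round upright holes of 27 mm diameter and 50 mm depth at y = -35 and +35 mm on its centre line; one holds the lamp, the other a marker; origin at the centre of its underside, z up
- lamp: hand lamp: a straight round metal barrel of 24 mm diameter and 160 mm length (plus a 3 mm tail button), about 120 g, balance point at mid-length, black collar at its tail; stands loosely in one hole of the holder, lens down, the upper 110 mm standing out (tail end 170 mm above the bench, grip it anywhere there). Origin at the centre of the lens end; z runs along the barrel from lens to tail, so the beam leaves along -z
- marker: marker pen, white with a black cap, 24 mm diameter, 100 mm long, standing in the other hole of the holder (top 110 mm above the bench); shorter than the lamp; to be left alone; origin at the centre of its lower end, z up
- dish: closed clear flat culture dish, 72 mm diameter, 16 mm high, loose on the bench; to be left alone; origin at the centre of its underside
- plates: stack of three well plates, 85 mm (its x) by 127 mm (its y), 43 mm high, loose on the bench; to be left alone; origin at the centre of its underside

How it is judged:
On the way, in this order (a step that is already met when the one before it is completed fails the run):
1. the smaller fruit lies released on the floor of the jar, the lamp still in its holder (horizontal distance between fruit_center and jar below 0.04 m and z of fruit_center in the frame of jar between 0.025 and 0.038 m and linear speed of fruit below 0.03 m/s and contact force between the fingers and fruit below 0.05 N and z of lamp in the frame of holder below 0.03 m), for 0.2 s.
2. the lamp is drawn right out of the holder and gripped (contact force between the fingers and lamp above 2 N and z of lamp in the frame of holder above 0.065 m), for 0.1 s.
At the end, for the whole second after the job is handed in: Small fruit released and at rest on the jar floor. Lamp held still by the gripper alone, lens down, over 90 mm up, 32 to 58 degrees from vertical; jar mouth centre 50 to 150 mm ahead of the lens and within 30 mm of the axis (lamp x and y). Jar upright (horizontal distance between fruit_center and jar below 0.04 m and z of fruit_center in the frame of jar between 0.025 and 0.038 m and linear speed of each of fruit, lamp below 0.03 m/s and contact force between each of the fingers, lamp and fruit below 0.05 N and contact force between the fingers and lamp above 2 N and contact force between lamp and holder below 0.05 N and contact force between lamp and jar below 0.05 N and contact force between lamp and large_fruit below 0.05 N and contact force between lamp and marker below 0.05 N and contact force between lamp and plates below 0.05 N and contact force between lamp and dish below 0.05 N and height (world z) of lamp above 0.09 m and angle between lamp's own z axis and vertical between 0.56 and 1.01 rad and x of jar_rim in the frame of lamp between -0.03 and 0.03 m and y of jar_rim in the frame of lamp between -0.03 and 0.03 m and z of jar_rim in the frame of lamp between -0.15 and -0.05 m and angle between jar's own z axis and vertical below 0.05 rad); the arm keeps its last pose, push and grip.
It fails at once if the fruit is dropped into the jar (faster than 0.6 m/s over or in it, a fall of about 2 cm) (linear speed of fruit above 0.6 m/s and horizontal distance between fruit_center and jar below 0.06 m and z of fruit_center in the frame of jar below 0.1 m).
It fails at once if the fruit is pressed hard on the jar (over 20 N) (contact force between fruit and jar above 20 N).
It fails at once if the jar is moved more than 30 mm (distance of jar from where it was at the start of the episode above 0.03 m).
It fails at once if another thing (large fruit, marker, dish, plates) is moved more than 30 mm (distance of any of large_fruit, marker, dish, plates from where it was at the start of the episode above 0.03 m).
It also fails if it takes over 51 s, if anything falls off the work surface, if the arm or the gripper's body presses on something with over 40 N, if the wrist force passes 120 N, or if a joint passes its speed limit or range.

ROBOT

A 6-joint arm with a two-finger parallel gripper is mounted at the origin on the work surface. World frame = base frame: x ahead of the robot, y to its left, z up, the work surface at z = 0. Lengths are in m, angles in rad, forces in N, time in s.
With the tool pointing down it reaches from about 0.25 to 0.775 m from the base axis. Payload 4 kg.
Tool frame: the origin (TCP) lies midway between the tips of the shut fingers; the grasp point (between the pads) lies 19 mm behind it; x points along the fingers, y is the direction in which the jaws open and shut, and the axes are right-handed (so a half turn about x gives the same grasp; the last joint's range is limited). The gripper opens to 94 mm and grips with 3 to 60 N. Pads are 16 mm wide; open, the fingers measure 119 mm over their backs; the gripper's body (75 mm by 177 mm) begins 78 mm behind the grasp point.
Start: joints at [1.217, 0.087, 1.371, -0, 1.684, -0.103], TCP at [0.137, 0.533, 0.206] pointing down, gripper open.
Joint ranges: [-3.1, 3.1], [-0.76, 2.03], [0.27, 2.55], [-1.08, 4.22], [0.17, 2.65], [-2.57, 2.57]. Speed limits (rad/s): [2.79, 2.79, 3.14, 3.14, 3.14, 3.14].

INTERFACE

Orientations are given as a unit quaternion [w, x, y, z].
In Python, from station import robot gives the robot as it stands.
- The arm moves only by the tool carry_out, never from a script. Its argument "steps" is a list of rows, each a list of 7 numbers: the shift along the tool's x, y, z in mm, then the turn, a rotation vector about the tool's x, y, z in rad, then the opening in per cent of the stroke, from 0 (shut) to 100 (fully open). In form: [[tx, ty, tz, ax, ay, az, hand], ...]. A call has 1 to 8 rows; each row is the pose to reach, as a shift and turn from the pose commanded when the call began, along the tool's axes at that moment; what a row does not reach only later rows make up. A row lasts 1/10 s, in which the tool goes at most 50 mm and 8.59 degrees, less where a joint would pass 70% of its speed; a pose out of reach is approached as far as the arm can. A call with a gripper value outside its range is refused whole. The fingers move at their own pace and stop on an object; "squeeze" is the grip in N (left out, the last holds). Time passes only in rows, so rows that repeat a pose let the fingers close. It gives the time, the measured TCP pose, the force and the opening at its end, in the units of the state.
- robot.read_state(): the state, without advancing time (a new reading comes with each control period).
- robot.camera(name): name is "side" or "top"; returns a dict with "image" (480x640x3 uint8, red, green, blue), "range_z" (480x640 float32, m along the optical axis (not along the pixel's ray), 0 where there is no reading), "vfov" (degrees; the focal length in pixels is half the picture's height over the tangent of half this angle, whatever the lens; pixels are square), "cx", "cy" (the principal point, pixels), "k1" (the pictures are not rectified: a ray, as slopes to the right and down, at radius r is drawn at 1 + k1 r^2 times it, then the intrinsics apply), "xyz" and "rotation" of the camera in the world. Camera axes: x right, y up, looking along -z (the intrinsics and any distortion apply to the point x, -y, -z); pixel columns grow to the right and rows downward; lengths in m; the calibration is good to about 2 mm. A picture is of the moment at which its call begins.
- robot.sign_off(): hands the job in, once; it reports no verdict.
Trained networks look in the newest picture that a camera, given by its name, has taken for a name from the list of things; names that differ only in an ending like _2 or _b are one class to them, and where a whole thing is asked for, a point or a joint stands for the part that bears it (a point fixed in the world has none). Each returns a list of dicts, best first, with "score" (0 to 1); they miss things now and then, are a little off and sometimes report something else, mostly with a low value. They report only what shows in the picture. A call takes as long as a camera call.
- robot.search_frame(camera, thing): "point" ([column, row] in pixels, amid what is visible of it).
- robot.outline_of(camera, thing): "mask" (480x640 bool, what is visible of it) and "point" ([column, row] in pixels, amid what is visible of it).
- robot.tip_of(camera, thing): "point" ([column, row] in pixels: a listed point, or the origin of a listed thing).
The state is a dict: "time": time; "joints": joint angles; "joint_vel": joint speeds; "joint_torque": joint torques, N m; "ee_pos": TCP position; "eef_rot": TCP orientation; "wrist_force": force on the tool from outside, world axes, zero at the start; "torque": the same for the moment, N m; "opening": finger opening in m.
Only numpy, scipy, OpenCV 4.12 (cv2) and the standard library are available. Lean on these libraries where they do the work, as an engineer would, in place of code of your own. Each camera call takes 0.05 s, during which the arm holds its last target.

## Working session

There is one attempt and no reset: what is moved stays moved. The work goes in short steps, Python scripts to look and compute and a tool call to move; the robot and the scene stay as the last step left them, time stands still between calls to the robot, and variables do not carry over. Pictures are saved under pics/ and viewed, and the job is handed in when it is done.

Besides the shell and the picture viewer there is one more tool, called as a command line: name --pt "numbers of a row" for each row, then --argument value for the rest. carry_out: Moves the arm, as the interface text tells. Its arguments: {"type":"object","properties":{"steps":{"type":"array","items":{"type":"array","items":{"type":"number"}}},"squeeze":{"type":"number"}},"required":["steps"]}

```bash
ls; mkdir -p pics
python3 - <<'E'
from station import robot
import cv2
print(robot.read_state())
for n in("side","top"):
    c=robot.camera(n); cv2.imwrite(f"pics/{n}0.png",c["image"][:,:,::-1])
    print({k:v for k,v in c.items() if k not in("image","range_z")})
E
```

```text
pics
{'time': 0.0, 'joints': array([ 1.21690854e+00,  8.79352708e-02,  1.37221274e+00,  5.61768156e-06,
        1.68359328e+00, -1.03105339e-01]), 'joint_vel': array([ 0.00108522,  0.00088991,  0.00113592, -0.00080507,  0.00063332,
       -0.00171525]), 'joint_torque': array([-2.02814390e-04, -3.40168619e+01, -3.02425933e+01,  7.17417081e-02,
        3.27511621e-02, -1.72680684e-04]), 'ee_pos': array([0.13630811, 0.53228925, 0.20433602]), 'eef_rot': array([ 0.70138078,  0.08769308,  0.70172877, -0.08917202]), 'wrist_force': array([-0.13414603, -0.04016074,  0.81206194]), 'torque': array([0.01162868, 0.02948072, 0.02513708]), 'opening': 0.09390567192039471}
{'vfov': 53.00595695256462, 'cx': 323.9860532564059, 'cy': 238.2089940543229, 'k1': -0.09472548622119094, 'xyz': array([ 0.15878536, -0.56973878,  0.50830541]), 'rotation': array([ 0.82680991,  0.4647018 , -0.15410724, -0.276927  ])}
{'vfov': 56.06855544344459, 'cx': 313.1141593399646, 'cy': 236.1283474640439, 'k1': -0.028705774734244092, 'xyz': array([ 0.42913123, -0.00776533,  0.92467111]), 'rotation': array([ 0.70726559,  0.06709221, -0.04560344, -0.70227797])}
```

View pics/side0.png

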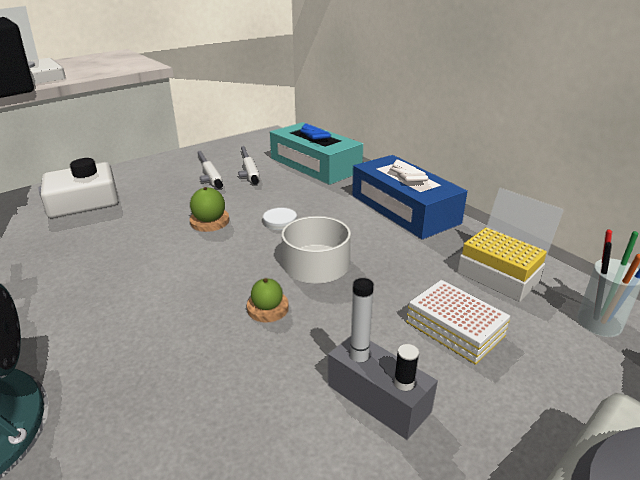

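View pics/top0.png

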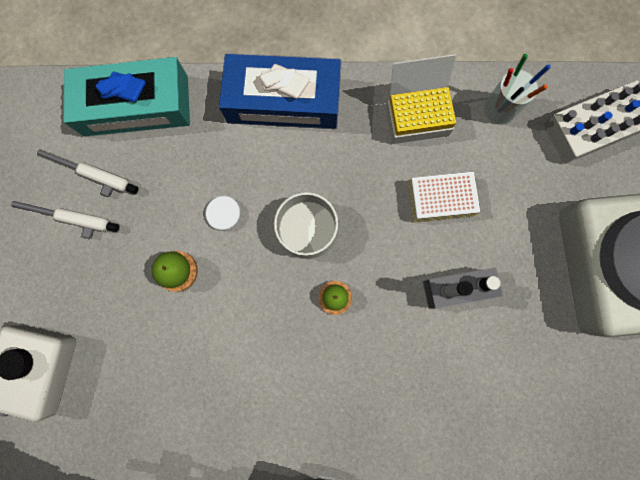

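The side view shows the small fruit at (266,293), the jar at (316,248), the lamp at (362,315) and the marker at (406,367). The top view shows the jar at (306,224), the small fruit at (336,297), and the holder with the lamp at (463,288) and the marker at (492,284). Next I'll turn these into positions.

```bash
cat > h.py <<'E'
import numpy as np, cv2
from station import robot
from scipy.spatial.transform import Rotation as R
def q2R(q): return R.from_quat([q[1],q[2],q[3],q[0]])
def K(c):
    f=240/np.tan(np.radians(c["vfov"])/2)
    return np.array([[f,0,c["cx"]],[0,f,c["cy"]],[0,0,1.]])
def deproj(c,uv,z):
    uv=np.asarray(uv,float).reshape(-1,1,2)
    n=cv2.undistortPoints(uv,K(c),np.array([c["k1"],0,0,0.])).reshape(-1,2)
    z=np.asarray(z).reshape(-1)
    p=np.c_[n[:,0]*z,-n[:,1]*z,-z]
    return q2R(c["rotation"]).apply(p)+c["xyz"]
def ray(c,uv):
    p=deproj(c,uv,np.ones(len(np.asarray(uv).reshape(-1,2))))-c["xyz"]
    return p/np.linalg.norm(p,axis=1)[:,None]
def proj(c,P):
    p=q2R(c["rotation"]).inv().apply(np.atleast_2d(P)-c["xyz"])
    q=p*[1,-1,-1]
    return cv2.projectPoints(q,np.zeros(3),np.zeros(3),K(c),np.array([c["k1"],0,0,0.]))[0].reshape(-1,2)
def cloud(c,mask):
    m=mask&(c["range_z"]>0); r,cc=np.nonzero(m)
    return deproj(c,np.c_[cc,r],c["range_z"][m])
E
python3 - <<'E'
from h import *
from scipy.optimize import least_squares
np.set_printoptions(precision=4,suppress=True)
for n in("side","top"):
    c=robot.camera(n)
    for t in("fruit","large_fruit","jar","holder","lamp","marker","dish","plates"):
        o=robot.outline_of(n,t)
        for d in o[:2]:
            P=cloud(c,cv2.erode(d["mask"].astype(np.uint8),np.ones((3,3)))>0)
            s=f"{n} {t} {d['score']:.2f} {np.round(d['point'])} n={len(P)}"
            if len(P)>5:
                s+=f" lo{np.percentile(P,2,axis=0)} hi{np.percentile(P,98,axis=0)}"
                if "fruit" in t and len(P)>30:
                    r=.026 if t=="fruit" else .037
                    f=least_squares(lambda x:np.linalg.norm(P-x,axis=1)-r,P.mean(0)-[0,0,.02],loss="soft_l1",f_scale=.001); s+=f" ctr{f.x}"
            print(s)
    for t in("fruit_center","jar_rim","lamp","holder","marker"):
        print(n,"tip",t,[(np.round(d["point"],1),round(d["score"],2)) for d in robot.tip_of(n,t)[:2]])
    # jar rim: points with z in 60..75mm near
    o=robot.outline_of(n,"jar")
    if o:
        P=cloud(c,o[0]["mask"]); Q=P[(P[:,2]>.062)&(P[:,2]<.075)]
        f=least_squares(lambda x:np.hypot(*(Q[:,:2]-x).T)-.060,Q.mean(0)[:2],loss="soft_l1",f_scale=.001); print(n,"jar",f.x,len(Q),Q[:,2].mean())
    o=robot.outline_of(n,"lamp")
    if o:
        P=cloud(c,cv2.erode(o[0]["mask"].astype(np.uint8),np.ones((3,3)))>0); Q=P[(P[:,2]>.065)]
        f=least_squares(lambda x:np.hypot(*(Q[:,:2]-x).T)-.012,Q.mean(0)[:2],loss="soft_l1",f_scale=.001); print(n,"lamp",f.x,len(Q), Q[:,2].max())
    o=robot.outline_of(n,"holder")
    if o:
        P=cloud(c,o[0]["mask"]); Q=P[(P[:,2]>.054)&(P[:,2]<.066)]
        print(n,"holder rect",cv2.minAreaRect((Q[:,:2]*1000).astype(np.float32)))
E
```

```text
side fruit 0.63 [269. 297.] n=643 lo[ 0.428  -0.0498  0.0229] hi[ 0.4663 -0.0205  0.0556] ctr[ 0.4529 -0.0235  0.0294]
side large_fruit 0.74 [209. 203.] n=837 lo[0.4684 0.2667 0.022 ] hi[0.5255 0.3071 0.077 ] ctr[0.5035 0.304  0.0406]
side jar 0.69 [317. 252.] n=3685 lo[ 0.5321 -0.0272  0.0035] hi[0.6499 0.093  0.0668]
side holder 0.80 [380. 387.] n=5297 lo[ 0.4332 -0.3385  0.005 ] hi[ 0.5027 -0.2148  0.0607]
side lamp 0.74 [360. 319.] n=1368 lo[ 0.4525 -0.2485  0.0623] hi[ 0.4697 -0.2312  0.1721]
side marker 0.75 [409. 368.] n=759 lo[ 0.4658 -0.3177  0.0608] hi[ 0.485  -0.2977  0.1099]
side marker 0.47 [267. 293.] n=687 lo[ 0.4279 -0.0497  0.0215] hi[ 0.4687 -0.0201  0.0554]
side dish 0.98 [276. 219.] n=430 lo[0.5908 0.1778 0.0061] hi[0.6539 0.2369 0.0166]
side plates 0.93 [458. 321.] n=4736 lo[ 0.6102 -0.3099  0.0053] hi[ 0.6961 -0.1883  0.0441]
side tip fruit_center [(array([266.3, 297.2]), 0.86), (array([454.9, 328.7]), 0.47)]
side tip jar_rim [(array([317.8, 232.4]), 0.85)]
side tip lamp []
side tip holder [(array([378. , 400.4]), 0.82), (array([267.6, 293.4]), 0.4)]
side tip ma
[... 829 characters left out ...]
.52 [305. 225.] n=3037 lo[ 0.5326 -0.0211  0.0006] hi[0.6493 0.0896 0.0673]
top dish 0.63 [224. 214.] n=798 lo[0.5932 0.1788 0.0113] hi[0.6532 0.2383 0.018 ]
top plates 0.70 [443. 196.] n=2826 lo[ 0.6112 -0.3029  0.0151] hi[ 0.6969 -0.1796  0.0449]
top tip fruit_center [(array([331.1, 296.1]), 0.72)]
top tip jar_rim [(array([307.4, 223.8]), 0.71)]
top tip lamp [(array([444.2, 288.5]), 0.82)]
top tip holder [(array([458.7, 291.4]), 0.71)]
top tip marker [(array([476.6, 285.7]), 0.76)]
top jar [0.5916 0.0331] 422 0.0662993751800348
top lamp [ 0.4657 -0.2365] 314 0.17501499669988896
top holder rect ((472.0035705566406, -271.2138671875), (56.27729415893555, 132.429931640625), 10.682963371276855)
```

```bash
cat >> h.py <<'E'
np.set_printoptions(precision=4,suppress=True)
def tool(): 
    s=robot.read_state(); return s,s["ee_pos"],q2R(s["eef_rot"])
def mk(xdir,ydir):
    x=np.array(xdir,float);x/=np.linalg.norm(x);y=np.array(ydir,float);y-=x*(x@y);y/=np.linalg.norm(y)
    return R.from_matrix(np.c_[x,y,np.cross(x,y)])
def goto(tcp,Rt=None):
    s,p,r=tool(); d=r.inv().apply(np.array(tcp)-p)*1000
    v=np.zeros(3) if Rt is None else (r.inv()*Rt).as_rotvec()
    print("t",round(s["time"],2),"shift",np.round(d,1),"turn",np.round(v,4),"dist",round(np.linalg.norm(d)),"ang",round(np.degrees(np.linalg.norm(v)),1),"joints",s["joints"],"open",round(s["opening"],4))
E
python3 - <<'E'
from h import *
s,p,r=tool(); print(r.as_matrix(), np.degrees(s["joints"]))
for a in (90,-90,60,-60):
  print(a);goto([.452,-.024,.15],mk([0,0,-1],[np.cos(np.radians(a)),np.sin(np.radians(a)),0]))
E
```

```text
[[ 0.      0.2482  0.9687]
 [ 0.      0.9687 -0.2482]
 [-1.      0.0001  0.    ]] [69.7219  4.9965 78.5365 -0.0015 96.4637 -5.9083]
90
t 1.8 shift [  55.5 -461.1  443.8] turn [-0.2508  0.     -0.    ] dist 642 ang 14.4 joints [ 1.2169  0.0872  1.3707 -0.      1.6836 -0.1031] open 0.0943
-90
t 1.8 shift [  55.5 -461.1  443.8] turn [ 2.8908 -0.0001 -0.0001] dist 642 ang 165.6 joints [ 1.2169  0.0872  1.3707 -0.      1.6836 -0.1031] open 0.0943
60
t 1.8 shift [  55.5 -461.1  443.8] turn [ 0.2728  0.     -0.0001] dist 642 ang 15.6 joints [ 1.2169  0.0872  1.3707 -0.      1.6836 -0.1031] open 0.0943
-60
t 1.8 shift [  55.5 -461.1  443.8] turn [ 2.3672 -0.     -0.0001] dist 642 ang 135.6 joints [ 1.2169  0.0872  1.3707 -0.      1.6836 -0.1031] open 0.0943
```

carry_out --pt "55 -461 444 1.145 0 0 100" --pt "55 -461 444 1.145 0 0 100" --pt "55 -461 444 1.145 0 0 100" --pt "55 -461 444 1.145 0 0 100" --pt "55 -461 444 1.145 0 0 100" --pt "55 -461 444 1.145 0 0 100" --pt "55 -461 444 1.145 0 0 100" --pt "55 -461 444 1.145 0 0 100"

```text
time: 2.6
ee_pos: [0.3337, 0.1844, 0.1715]
eef_rot: [0.541, 0.456, 0.541, -0.455]
wrist_force: [0.9, 0.4, -0.2]
opening: 0.0937
```

Run:
```python
from h import *
a=np.radians(10)
goto([.452,-.024,.15],mk([0,0,-1],[np.cos(a),np.sin(a),0]))
```

```text
t 2.6 shift [ 21.5  81.2 225.5] turn [-0.0039 -0.0005 -0.0017] dist 241 ang 0.2 joints [ 0.3557 -0.2934  1.784   0.0001  1.6493  0.1851] open 0.0937
```

carry_out --pt "21 81 225 0 0 0 100" --pt "21 81 225 0 0 0 100" --pt "21 81 225 0 0 0 100" --pt "21 81 225 0 0 0 100" --pt "21 81 225 0 0 0 100" --pt "21 81 225 0 0 0 100" --pt "21 81 225 0 0 0 100"

```text
time: 3.3
ee_pos: [0.4519, -0.0218, 0.1499]
eef_rot: [0.541, 0.455, 0.542, -0.455]
wrist_force: [-0.2, -0.2, 0.1]
opening: 0.0938
```

Run:
```python
from h import *
goto([.452,-.024,.018])
c=robot.camera("side"); cv2.imwrite("pics/s1.png",c["image"][:,:,::-1])
```

```text
t 3.3 shift [131.9  -0.2   2.3] turn [0. 0. 0.] dist 132 ang 0.0 joints [-0.1741 -0.1139  1.6796  0.0006  1.5771 -0.347 ] open 0.0938
```

View pics/s1.png

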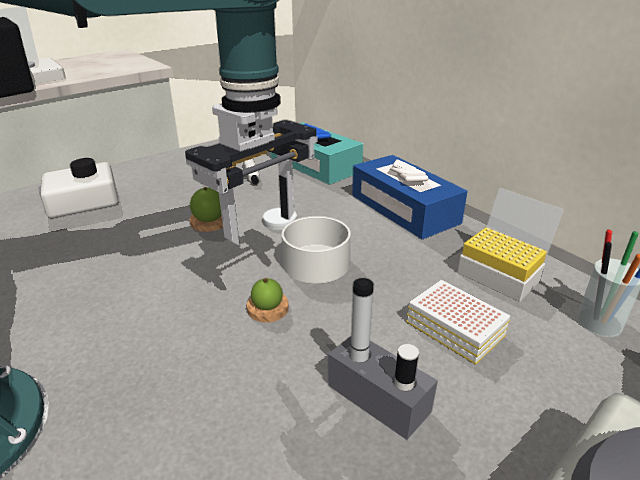

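Run:
```python
from h import *
c=robot.camera("side")
cv2.imwrite("pics/s2.png",c["image"][:,:,::-1])
s,p,r=tool(); print(p, proj(c,[p,r.apply([0,.05,0])+p,[.452,-.024,.031]]))
goto([.452,-.024,.018])
```

```text
[ 0.4517 -0.0205  0.1504] [[259.6971 228.5262]
 [284.4072 216.5412]
 [266.3985 293.5339]]
t 3.4 shift [132.4  -0.3   3.6] turn [0. 0. 0.] dist 132 ang 0.0 joints [-0.1713 -0.1157  1.6803  0.0005  1.5771 -0.3472] open 0.094
```

View pics/s2.png

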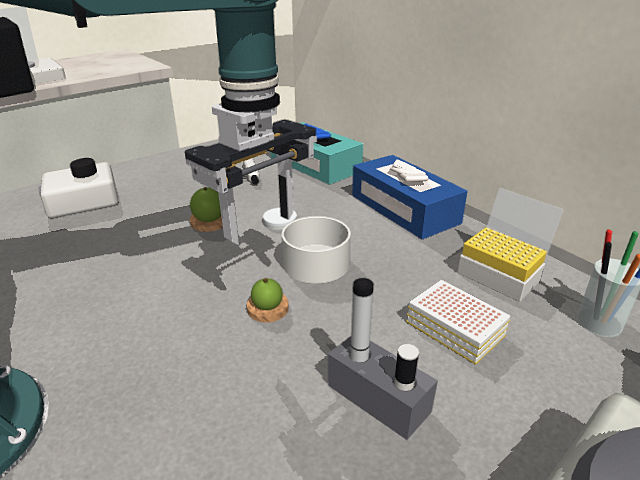

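The fruit at (266,293) sits below the fingertips at (235,243) and (286,218), as projected. I'll go down and grip.

carry_out --pt "45 0 3 0 0 0 100" --pt "80 0 3 0 0 0 100" --pt "105 0 3 0 0 0 100" --pt "120 0 3 0 0 0 100" --pt "128 0 3 0 0 0 100" --pt "132 0 3 0 0 0 100" --pt "132 0 3 0 0 0 100" --pt "132 0 3 0 0 0 40" --squeeze 10

```text
time: 4.2
ee_pos: [0.4534, -0.0241, 0.0194]
eef_rot: [0.543, 0.455, 0.541, -0.454]
wrist_force: [0.5, 0.7, 0.3]
opening: 0.0893
```

carry_out --pt "0 0 0 0 0 0 40" --pt "0 0 0 0 0 0 40" --pt "0 0 0 0 0 0 40" --pt "0 0 0 0 0 0 40"

```text
time: 4.6
ee_pos: [0.4527, -0.0244, 0.0184]
eef_rot: [0.542, 0.455, 0.542, -0.454]
wrist_force: [0.4, -0.1, -0.2]
opening: 0.0573
```

carry_out --pt "0 0 0 0 0 0 40" --pt "0 0 0 0 0 0 40" --pt "0 0 0 0 0 0 40"

```text
time: 4.9
ee_pos: [0.4524, -0.0244, 0.0182]
eef_rot: [0.542, 0.454, 0.542, -0.454]
wrist_force: [-0.7, -0.2, 1.4]
opening: 0.0513
```

carry_out --pt "-8 0 0 0 0 0 40" --pt "-25 0 0 0 0 0 40" --pt "-50 0 0 0 0 0 40" --pt "-75 0 0 0 0 0 40" --pt "-95 0 0 0 0 0 40" --pt "-105 0 0 0 0 0 40" --pt "-105 0 0 0 0 0 40"

```text
time: 5.6
ee_pos: [0.4537, -0.0244, 0.125]
eef_rot: [0.543, 0.455, 0.541, -0.454]
wrist_force: [-0.2, 0.3, -1.1]
opening: 0.0515
```

Run:
```python
from h import *
goto([.591,.034,.123])
c=robot.camera("side"); cv2.imwrite("pics/s3.png",c["image"][:,:,::-1])
d=robot.outline_of("side","fruit")[0]
P=cloud(c,cv2.erode(d["mask"].astype(np.uint8),np.ones((3,3)))>0)
from scipy.optimize import least_squares
f=least_squares(lambda x:np.linalg.norm(P-x,axis=1)-.026,P.mean(0)+[0,.02,0],loss="soft_l1",f_scale=.001);print(d["score"],d["point"],f.x)
s,p,r=tool();print(p)
```

```text
t 5.6 shift [  2.5 145.4 -33.6] turn [0. 0. 0.] dist 149 ang 0.0 joints [-0.1788 -0.1007  1.7177  0.0002  1.5208 -0.3539] open 0.0515
0.68 [265.0, 237.7] [ 0.4541 -0.0235  0.136 ]
[ 0.4521 -0.0242  0.1225]
```

View pics/s3.png

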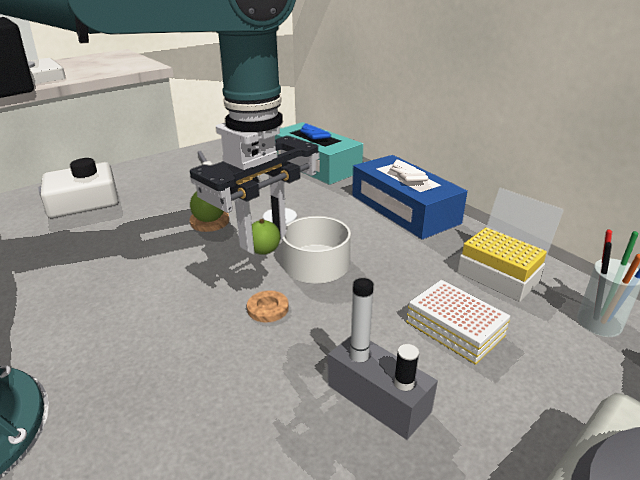

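The fruit is gripped at (263,236), and its cork ring at (267,306) is empty. I'll carry it over the jar.

carry_out --pt "0 15 -3 0 0 0 40" --pt "0 45 -10 0 0 0 40" --pt "0 80 -18 0 0 0 40" --pt "0 112 -25 0 0 0 40" --pt "0 135 -31 0 0 0 40" --pt "0 145 -34 0 0 0 40" --pt "0 145 -34 0 0 0 40" --pt "0 145 -34 0 0 0 40"

```text
time: 6.5
ee_pos: [0.5882, 0.0342, 0.1222]
eef_rot: [0.541, 0.454, 0.542, -0.455]
wrist_force: [-0.6, -0.3, -1.4]
opening: 0.0513
```

Run:
```python
from h import *
goto([.591,.034,.0195])
```

```text
t 6.5 shift [102.7   3.    0.7] turn [0. 0. 0.] dist 103 ang 0.0 joints [-0.038   0.2056  1.4025 -0.0003  1.536  -0.2129] open 0.0513
```

carry_out --pt "15 3 0 0 0 0 40" --pt "35 3 0 0 0 0 40" --pt "55 3 0 0 0 0 40" --pt "75 3 0 0 0 0 40" --pt "88 3 0 0 0 0 40" --pt "95 3 0 0 0 0 40" --pt "98 3 0 0 0 0 40" --pt "99 3 0 0 0 0 40"

```text
time: 7.3
ee_pos: [0.5926, 0.0349, 0.0246]
eef_rot: [0.542, 0.455, 0.542, -0.454]
wrist_force: [0.1, 0.3, -1.7]
opening: 0.0516
```

carry_out --pt "1 0 0 0 0 0 40" --pt "2 0 0 0 0 0 40" --pt "3 0 0 0 0 0 40" --pt "3 0 0 0 0 0 40"

```text
time: 7.7
ee_pos: [0.5925, 0.035, 0.0214]
eef_rot: [0.542, 0.455, 0.542, -0.454]
wrist_force: [0.4, 0.1, -0.1]
opening: 0.0513
```

carry_out --pt "1 0 0 0 0 0 40" --pt "2 0 0 0 0 0 40" --pt "2 0 0 0 0 0 40"

```text
time: 8.0
ee_pos: [0.5924, 0.035, 0.0191]
eef_rot: [0.542, 0.454, 0.542, -0.454]
wrist_force: [0.0, 0.7, -1.6]
opening: 0.0514
```

carry_out --pt "0.5 0 0 0 0 0 40" --pt "1 0 0 0 0 0 40" --pt "1 0 0 0 0 0 40" --pt "1 0 0 0 0 0 40"

```text
time: 8.4
ee_pos: [0.5925, 0.0349, 0.0188]
eef_rot: [0.542, 0.454, 0.542, -0.454]
wrist_force: [-1.9, -0.1, 3.8]
opening: 0.0514
```

The vertical force of +3.8 N means it has touched down. I'll release.

carry_out --pt "0 0 0 0 0 0 58" --pt "0 0 0 0 0 0 62" --pt "0 0 0 0 0 0 66" --pt "0 0 0 0 0 0 68" --pt "0 0 0 0 0 0 70" --pt "0 0 0 0 0 0 70" --pt "0 0 0 0 0 0 70" --pt "0 0 0 0 0 0 70"

```text
time: 9.2
ee_pos: [0.5924, 0.035, 0.0182]
eef_rot: [0.542, 0.454, 0.542, -0.454]
wrist_force: [-0.9, 0.7, -0.7]
opening: 0.0659
```

carry_out --pt "-10 0 0 0 0 0 70" --pt "-30 0 0 0 0 0 70" --pt "-60 0 0 0 0 0 70" --pt "-100 0 0 0 0 0 70" --pt "-150 0 0 0 0 0 70" --pt "-200 0 0 0 0 0 70" --pt "-200 0 0 0 0 0 100"

```text
time: 9.9
ee_pos: [0.5962, 0.0349, 0.2294]
eef_rot: [0.547, 0.458, 0.537, -0.45]
wrist_force: [0.8, 0.0, 0.9]
opening: 0.0709
```

Run:
```python
from h import *
from scipy.optimize import least_squares
a=np.radians(10.8)
goto([.4655,-.236,.25],mk([0,0,-1],[np.cos(a),np.sin(a),0]))
for n in("side","top"):
    c=robot.camera(n); cv2.imwrite(f"pics/{n}4.png",c["image"][:,:,::-1])
    for d in robot.outline_of(n,"fruit")[:1]:
        P=cloud(c,cv2.erode(d["mask"].astype(np.uint8),np.ones((3,3)))>0)
        f=least_squares(lambda x:np.linalg.norm(P-x,axis=1)-.026,P.mean(0)-[0,0,.02],loss="soft_l1",f_scale=.001);print(n,d["score"],d["point"],f.x)
```

```text
t 9.9 shift [ -22.9 -175.5  244.1] turn [-0.0134  0.0038 -0.0181] dist 301 ang 1.3 joints [-0.0365  0.1755  1.2254  0.0002  1.7222 -0.2116] open 0.0709
side 0.55 [315.5, 243.8] [0.5916 0.0362 0.0296]
```

View pics/side4.png

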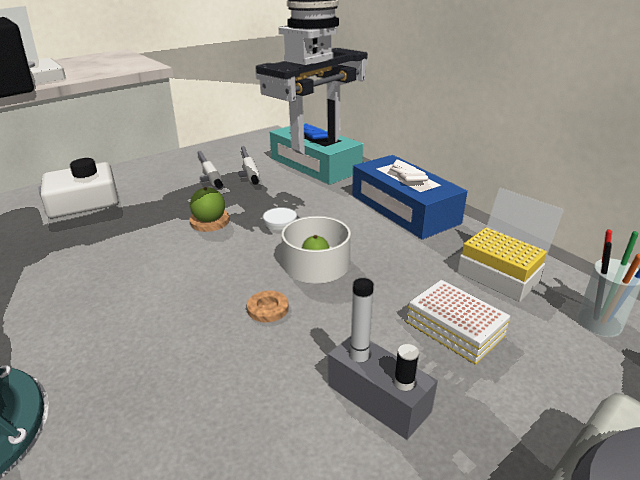

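The fruit lies in the jar at (316,243), with its centre at (0.592, 0.036, 0.030). Next is the lamp.

carry_out --pt "-23 -175 244 -0.013 0 0 100" --pt "-23 -175 244 -0.013 0 0 100" --pt "-23 -175 244 -0.013 0 0 100" --pt "-23 -175 244 -0.013 0 0 100" --pt "-23 -175 244 -0.013 0 0 100" --pt "-23 -175 244 -0.013 0 0 100" --pt "-23 -175 244 -0.013 0 0 100" --pt "-23 -175 244 -0.013 0 0 100"

```text
time: 10.9
ee_pos: [0.4613, -0.2362, 0.239]
eef_rot: [0.543, 0.452, 0.546, -0.452]
wrist_force: [-0.6, 0.2, 0.4]
opening: 0.0939
```

Run:
```python
from h import *
a=np.radians(10.8)
T=mk([0,0,-1],[np.cos(a),np.sin(a),0])
robot.camera("top") # settle
goto([.4655,-.236,.093],T)
s,p,r=tool();print(p)
```

```text
t 10.95 shift [146.2   3.7   1.9] turn [-0.0012 -0.0033  0.0022] dist 146 ang 0.2 joints [-0.581   0.0153  1.3796  0.0008  1.7505 -0.7681] open 0.0937
[ 0.4619 -0.2352  0.2392]
```

carry_out --pt "30 3.5 1.5 0 0 0 100" --pt "65 3.5 1.5 0 0 0 100" --pt "100 3.5 1.5 0 0 0 100" --pt "125 3.5 1.5 0 0 0 100" --pt "140 3.5 1.5 0 0 0 100" --pt "146 3.5 1.5 0 0 0 100" --pt "146 3.5 1.5 0 0 0 100" --pt "146 3.5 1.5 0 0 0 100"

```text
time: 11.75
ee_pos: [0.4671, -0.2361, 0.0959]
eef_rot: [0.545, 0.451, 0.545, -0.45]
wrist_force: [1.0, 1.1, -1.1]
opening: 0.0941
```

carry_out --pt "0 0 0 0 0 0 15" --pt "0 0 0 0 0 0 15" --pt "0 0 0 0 0 0 15" --pt "0 0 0 0 0 0 15" --pt "0 0 0 0 0 0 15" --pt "0 0 0 0 0 0 15" --pt "0 0 0 0 0 0 15" --pt "0 0 0 0 0 0 15" --squeeze 25

```text
time: 12.55
ee_pos: [0.4662, -0.2366, 0.0952]
eef_rot: [0.545, 0.451, 0.545, -0.451]
wrist_force: [0.2, 0.5, 0.2]
opening: 0.0335
```

carry_out --pt "0 0 0 0 0 0 10" --pt "0 0 0 0 0 0 10" --pt "0 0 0 0 0 0 10" --pt "0 0 0 0 0 0 10" --pt "0 0 0 0 0 0 10" --squeeze 40

```text
time: 13.05
ee_pos: [0.4662, -0.2366, 0.0951]
eef_rot: [0.545, 0.451, 0.545, -0.451]
wrist_force: [-0.4, 1.1, -0.4]
opening: 0.0235
```

carry_out --pt "-5 0 0 0 0 0 10" --pt "-15 0 0 0 0 0 10" --pt "-30 0 0 0 0 0 10" --pt "-50 0 0 0 0 0 10" --pt "-75 0 0 0 0 0 10" --pt "-105 0 0 0 0 0 10" --pt "-130 0 0 0 0 0 10" --pt "-145 0 0 0 0 0 10"

```text
time: 13.85
ee_pos: [0.4671, -0.2371, 0.2445]
eef_rot: [0.547, 0.451, 0.543, -0.451]
wrist_force: [0.0, -1.1, -0.2]
opening: 0.0238
```

Run:
```python
from h import *
c=robot.camera("side"); cv2.imwrite("pics/s5.png",c["image"][:,:,::-1])
for k in("lamp",):
  for d in robot.outline_of("side",k)[:2]:
    P=cloud(c,cv2.erode(d["mask"].astype(np.uint8),np.ones((3,3)))>0);print(d["score"],d["point"],P[:,2].min(),P.mean(0))
s,p,r=tool();print(p,s["wrist_force"],s["opening"])
J=np.array([.5915,.0335,.068])
for az in(0,10,-20,-40):
  u=-np.array([np.cos(np.radians(az)),np.sin(np.radians(az)),0])
  xd=np.array([-u[0],-u[1],-1])/2**.5
  dist=.1+.100-.019
  tcp=J-xd*(.1+.101-.019)
  print(az,tcp);goto(tcp,mk(xd,[-u[0],-u[1],1]))
```

```text
0.57 [370.3, 246.5] 0.1582433896997839 [ 0.4621 -0.2452  0.2342]
[ 0.4674 -0.2373  0.244 ] [ 0.16   -0.7868 -0.3133] 0.023617585167946584
0 [0.4628 0.0335 0.1967]
t 13.95 shift [  46.3   45.9 -267.1] turn [ 0.1798 -0.0699  0.7777] dist 275 ang 45.9 joints [-0.5781  0.02    1.3654  0.0001  1.7494 -0.7661] open 0.0236
10 [0.4648 0.0112 0.1967]
t 13.95 shift [  46.4   43.6 -244.8] turn [ 0.0146 -0.001   0.7804] dist 253 ang 44.7 joints [-0.5781  0.02    1.3654  0.0001  1.7494 -0.7661] open 0.0236
-20 [0.4706 0.0775 0.1967]
t 13.95 shift [  46.2   61.7 -308.9] turn [ 0.51   -0.2078  0.76  ] dist 318 ang 53.8 joints [-0.5781  0.02    1.3654  0.0001  1.7494 -0.7661] open 0.0236
-40 [0.4929 0.1162 0.1967]
t 13.95 shift [  46.2   90.9 -342.8] turn [ 0.8394 -0.3454  0.7257] dist 358 ang 66.6 joints [-0.5781  0.02    1.3654  0.0001  1.7494 -0.7661] open 0.0236
```

View pics/s5.png

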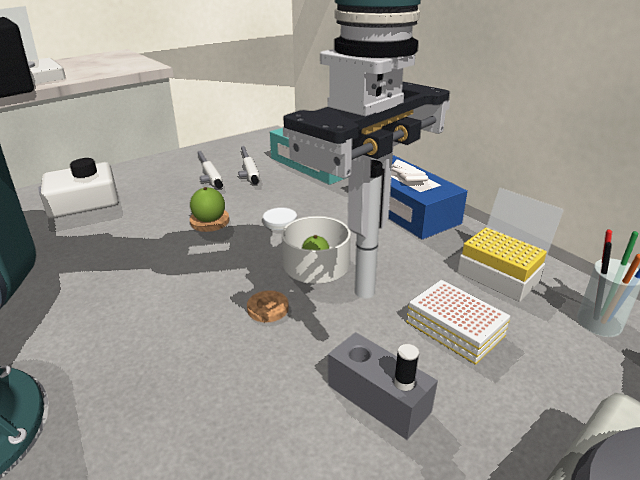

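The lamp is out: its lens is at (366,292), about 0.16 m up, and the left-hand hole at (359,354) is empty. I'll move to the aiming pose smoothly.

carry_out --pt "1 1 -6 0 0 0.02 10" --pt "3 3 -20 0.01 -0.005 0.06 10" --pt "7 7 -40 0.03 -0.01 0.12 10" --pt "11 11 -66 0.045 -0.017 0.19 10" --pt "16 16 -93 0.06 -0.024 0.27 10" --pt "21 20 -120 0.08 -0.03 0.35 10" --pt "25 25 -145 0.1 -0.04 0.42 10" --pt "28 28 -165 0.11 -0.043 0.48 10"

```text
time: 14.75
ee_pos: [0.4611, -0.0672, 0.2089]
eef_rot: [0.621, 0.587, 0.386, -0.347]
wrist_force: [-0.1, -0.5, -1.2]
opening: 0.0234
```

Run:
```python
from h import *
J=np.array([.5915,.0335,.068]);xd=np.array([1,0,-1])/2**.5
tcp=J-xd*.182
goto(tcp,mk(xd,[1,0,1]))
```

```text
t 14.75 shift [  13.9    2.8 -100.4] turn [ 0.0655 -0.0327  0.3042] dist 101 ang 17.9 joints [-0.4301 -0.4758  1.9104  0.2241  1.2804 -0.5227] open 0.0234
```

carry_out --pt "3 1 -20 0.013 -0.006 0.06 10" --pt "5 1 -40 0.026 -0.013 0.12 10" --pt "8 2 -60 0.039 -0.02 0.18 10" --pt "10 2 -76 0.05 -0.025 0.23 10" --pt "12 3 -89 0.058 -0.03 0.27 10" --pt "14 3 -97 0.063 -0.032 0.295 10" --pt "14 3 -100 0.0655 -0.033 0.304 10" --pt "14 3 -100 0.0655 -0.033 0.304 10"

```text
time: 15.55
ee_pos: [0.4637, 0.0316, 0.1973]
eef_rot: [0.654, 0.652, 0.271, -0.271]
wrist_force: [-0.0, -0.4, -0.6]
opening: 0.0238
```

```bash
cat > chk.py <<'E'
from h import *
from scipy.optimize import least_squares
J=np.array([.5915,.0335,.068]);xd=np.array([1,0,-1])/2**.5
tcp=J-xd*.182
for n in("side","top"):
    c=robot.camera(n); cv2.imwrite(f"pics/{n}6.png",c["image"][:,:,::-1])
    for d in robot.outline_of(n,"lamp")[:1]:
        P=cloud(c,cv2.erode(d["mask"].astype(np.uint8),np.ones((3,3)))>0)
        print(n,d["score"],d["point"],len(P))
        s,p,r=tool()
        def res(x):
            ax=np.array([x[2],x[3],-1]);ax/=np.linalg.norm(ax)
            q=P-np.array([x[0],x[1],p[2]])
            return np.linalg.norm(q-np.outer(q@ax,ax),axis=1)-.012
        f=least_squares(res,[p[0],p[1],1,0],loss="soft_l1",f_scale=.001)
        ax=np.array([f.x[2],f.x[3],-1]);ax/=np.linalg.norm(ax)
        a0=np.array([f.x[0],f.x[1],p[2]]); t=(P-a0)@ax
        lens=a0+ax*np.percentile(t,99.5)
        v=J-lens
        print("axis",ax,"tilt",np.degrees(np.arccos(-ax[2])),"lens",lens,"ahead",v@ax,"off",np.linalg.norm(v-ax*(v@ax)),"rms",np.sqrt(np.median(f.fun**2)))
    for d in robot.outline_of(n,"jar")[:1]:
        P=cloud(c,d["mask"]); Q=P[(P[:,2]>.062)&(P[:,2]<.075)]
        f=least_squares(lambda x:np.hypot(*(Q[:,:2]-x).T)-.060,[.59,.034],loss="soft_l1",f_scale=.001);print("jar",f.x,len(Q))
s,p,r=tool(); print("tool x",r.as_matrix()[:,0],p)
goto(tcp,mk(xd,[1,0,1]))
E
python3 chk.py
```

```text
jar [0.59  0.034] 0
top 0.66 [307.4, 263.4] 323
axis [ 0.7042 -0.0094 -0.7099] tilt 44.76923398352535 lens [0.5211 0.0294 0.1412] ahead 0.1015680227302274 off 0.0053347669561016236 rms 0.00045202283727912435
jar [0.5915 0.0331] 384
tool x [ 0.7077 -0.003  -0.7065] [0.4651 0.0304 0.1999]
t 15.85 shift [ 0.7 -3.9 -3.1] turn [ 0.0015  0.003  -0.0009] dist 5 ang 0.2 joints [-0.1173 -0.7207  2.1757  0.1016  0.906  -0.1473] open 0.0233
```

View pics/side6.png

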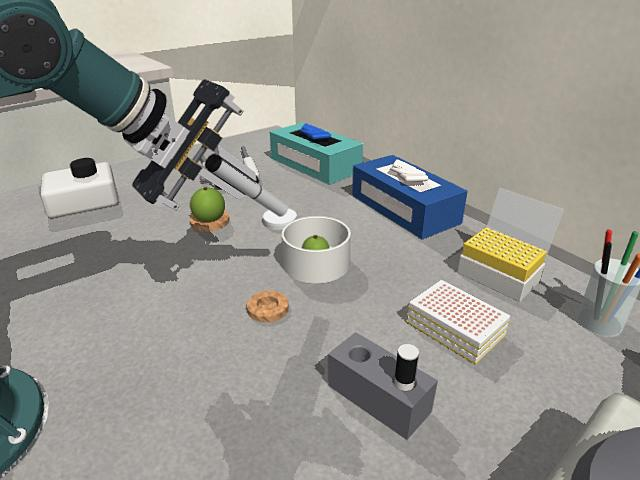

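View pics/top6.png

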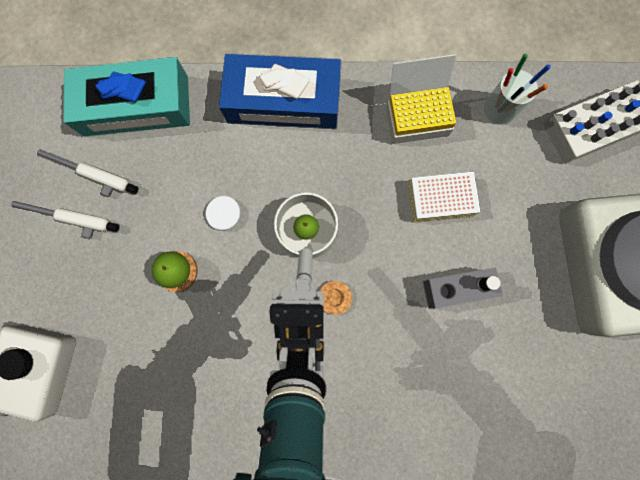

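In the top view the lamp at (307,263) points at the jar mouth at (306,224). The tilt is 44.8°, the mouth is 101 mm ahead and it lies 5 mm off the axis. The fruit lies in the jar at (306,227). I'll let it settle, then hand in.

carry_out --pt "0 0 0 0 0 0 10" --pt "0 0 0 0 0 0 10" --pt "0 0 0 0 0 0 10" --pt "0 0 0 0 0 0 10" --pt "0 0 0 0 0 0 10" --pt "0 0 0 0 0 0 10"

```text
time: 16.45
ee_pos: [0.4648, 0.031, 0.1997]
eef_rot: [0.654, 0.652, 0.27, -0.271]
wrist_force: [-0.3, -0.5, -1.5]
opening: 0.0236
```

```bash
python3 chk.py; python3 -c "
from station import robot
print(robot.sign_off())"
```

```text
side 0.85 [244.0, 183.8] 1250
axis [ 0.7071 -0.0078 -0.7071] tilt 45.004224068387266 lens [0.5222 0.0308 0.1425] ahead 0.10170635807193117 off 0.00508983318775281 rms 0.0006193365007274613
jar [0.5917 0.033 ] 501
top 0.74 [304.3, 263.3] 332
axis [ 0.7062 -0.0021 -0.708 ] tilt 44.92914089253012 lens [0.5222 0.0302 0.1404] ahead 0.10015978082693948 off 0.004082761851095766 rms 0.0004684950642639467
jar [0.591 0.033] 318
tool x [ 0.7078 -0.0022 -0.7065] [0.4648 0.031  0.1997]
t 16.75 shift [ 0.7 -3.6 -2.5] turn [ 0.0022  0.0022 -0.0009] dist 4 ang 0.2 joints [-0.116  -0.7214  2.1765  0.1015  0.9058 -0.1471] open 0.0238
the job is handed in; nothing more can be done
None
```

I lowered the small fruit onto the jar floor and released it. Then I drew the lamp from the holder and handed the job in at about 16.8 s, with the lamp held aimed at the jar mouth.

- **Lamp:** both cameras agree on a tilt of about 45°. The lens is about 141 mm up, and the jar mouth's centre is 100–102 mm ahead, 4–5 mm off the axis. The fingers read 24 mm open, which matches the barrel, with the grip set to 40 N.
- **Fruit:** it measured within 3 mm of the jar's centre after release, with its centre about 30 mm above the bench. In the last pictures I viewed, taken before handing in, it was still there.
- **Jar and other things:** the jar measured within about 1 mm of where it started. The other things looked in place in those pictures; I did not measure them again.
- **Missed or failed detections:** just after I released the fruit, its network found nothing in the top view, so that position comes from the side view only. In the first aiming check the side camera gave no lamp reading and no usable jar points; both came back in the last check.

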